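# Run a fingertip along the bar-top inlay

## Robot

A 6-joint arm with a two-finger parallel gripper is mounted at the origin on the work surface. World frame = base frame: x ahead of the robot, y to its left, z up, the work surface at z = 0. Lengths are in mm, angles in degrees, forces in N, time in s.
With the tool pointing down it reaches from about 300 to 850 mm from the base axis. Payload 4.2 kg.
Tool frame: the origin (TCP) lies midway between the tips of the shut fingers; the grasp point (between the pads) lies 19 mm behind it (env.hold_point_z is the z of the grasp point in the tool frame, in mm); z points along the fingers, y is the direction in which the jaws open and shut (so a half turn about z gives the same grasp; the last joint's range is limited). The gripper opens to 91 mm and grips with 3 to 60 N. Pads are 32 mm wide; open, the fingers measure 118 mm over their backs; the gripper's body (76 mm by 178 mm) begins 60 mm behind the grasp point.
Start: joints at [66.349, 18.312, 89.639, -0, 72.044, -1.146], TCP at [220.1, 531.224, 213.976] pointing down, gripper open.
Joint ranges: [-177.97, 177.97], [-48.28, 115.42], [12.27, 149.76], [-77.06, 257.06], [2.81, 150.46], [-146.56, 146.56]. Speed limits (degrees/s): [147.25, 147.25, 180, 180, 180, 180].

## Interface

Orientations are given as [roll, pitch, yaw] about the fixed x, y, z axes, in that order (R = Rz(yaw) Ry(pitch) Rx(roll)).
In Python, from workcell import env, grab_frame, camera_params, spotter gives the robot as it stands. The module is installed in compiled form; this text tells all that it offers.
- The arm moves only by the shell command python3 -m jog 'ROWS' [FORCE]. ROWS is text: rows parted by semicolons, each of 7 numbers parted by spaces: the turn, a rotation vector about the world's x, y, z in units of 5 degrees (1.0 is 5 degrees), then the shift along the world's x, y, z in units of 25 mm (1.0 is 25 mm), then the opening, from 0 (shut) to 1 (fully open). A call has 1 to 5 rows; each row is the pose to reach, as a shift and turn from the pose commanded when the call began; what a row does not reach only later rows make up. A row lasts 1/8 s, in which the tool goes at most 62.5 mm and 10.7 degrees, less where a joint would pass 70% of its speed; a pose out of reach is approached as far as the arm can. A call with a gripper value outside its range is refused whole. The fingers move at their own pace and stop on an object; FORCE is the grip in N (left out, the last holds). Time passes only in rows, so rows that repeat a pose let the fingers close. It gives the time, the measured TCP pose, the force and the opening at its end, in the units of the state.
- env.state(): the state, without advancing time (a new reading comes with each control period).
- grab_frame(name): name is "side" or "top" or "wrist"; returns the picture (400x640x3 uint8, red, green, blue); there is no depth.
- camera_params(name): a dict with "K" (3x3 intrinsics, pixels), "rvec" (rotation vector, rad) and "tvec" (3), from world to camera coordinates, as OpenCV has them. Camera axes: x right, y down, z forward; pixel columns grow to the right and rows downward; lengths in mm; the calibration is good to about 2 mm. The wrist camera is an equidistant fisheye: a pixel r from the principal point sees the ray r / f radians off the axis. A picture is of the moment at which its call begins: read the wrist's pose just before it. camera_params takes no time and is no camera call; for the wrist camera it gives the pose at the moment of the call.
- env.job_done(): hands the job in, once; it reports no verdict.
Trained networks look in the newest picture that a camera, given by its name, has taken for a name from the list of things; names that differ only in an ending like _2 or _b are one class to them, and where a whole thing is asked for, a point or a joint stands for the part that bears it (a point fixed in the world has none). Each returns a list of dicts, best first, with "conf" (0 to 1); they miss things now and then, are a little off and sometimes report something else, mostly with a low value. They report only what shows in the picture. A call takes as long as a camera call.
- spotter.look_for(query, camera): "box" ([left, top, width, height] in pixels, round what is visible of it).
- spotter.trace(query, camera): "region" (400x640 bool, what is visible of it) and "box" ([left, top, width, height] in pixels, round what is visible of it).
The state is a dict: "time_s": time; "qpos": joint angles; "qvel": joint speeds; "effort": joint torques, N m; "ee_pos": TCP position; "ee_rot": TCP orientation; "force": force on the tool from outside, world axes, zero at the start; "torque": the same for the moment, N m; "gripper_width": finger opening in mm.
Only numpy, scipy, OpenCV 4.12 (cv2) and the standard library are available. Lean on these libraries where they do the work, as an engineer would, in place of code of your own. Each camera call takes 0.05 s, during which the arm holds its last target. There are 200 camera calls.

## Task

Run a fingertip along the curved row of walnut inlay blocks on the bar-top board, from the green tag to the orange tag, lightly pressing each block fully home in turn, none before its turn. Don't lean hard on the blocks or the board; leave the tape measure, spray can, jar and screwdriver where they are, and finish with the hand clear.

Things in the scene. Friction and masses are not known exactly. Their poses are not given: they have to be found in the camera images.
- board: fixed light plywood bar-top board, 180 (its x) by 370 (its y) by 30 mm high, lying flat on the bar top; origin at the centre of its underside, z up. Five dark walnut inlay blocks stand in a curved row on it, along its y (an arc of 200 mm radius, neighbours 56 mm apart)
- block1_top (a point): centre of the flat top of waxed, slippery walnut block 1 of the row (block 1 at the board's -y end, block 5 at its +y end); its y axis runs along the row, z up. The block is 28 mm wide across the row and 50 mm long: a flat 20 mm top with a bevelled ramp 15 mm long and 5 mm high at each end, so that a fingertip sliding along the row rides up the ramps and presses the blocks down. Fully home its top is 3 mm above the board's top face (33 mm above the bar top)
- block1 (a joint): how far block 1 has been pressed down, m: 0 = 5 mm proud of home, 0.005 = fully home, on a hard stop; it starts between 0 and 0.001. A tight fit: about 4 N of push moves it and it stays where it is left
- block2_top (a point): centre of the flat top of waxed, slippery walnut block 2 of the row (block 1 at the board's -y end, block 5 at its +y end); its y axis runs along the row, z up. The block is 28 mm wide across the row and 50 mm long: a flat 20 mm top with a bevelled ramp 15 mm long and 5 mm high at each end, so that a fingertip sliding along the row rides up the ramps and presses the blocks down. Fully home its top is 3 mm above the board's top face (33 mm above the bar top)
- block2 (a joint): how far block 2 has been pressed down, m: 0 = 5 mm proud of home, 0.005 = fully home, on a hard stop; it starts between 0 and 0.001. A tight fit: about 4 N of push moves it and it stays where it is left
- block3_top (a point): centre of the flat top of waxed, slippery walnut block 3 of the row (block 1 at the board's -y end, block 5 at its +y end); its y axis runs along the row, z up. The block is 28 mm wide across the row and 50 mm long: a flat 20 mm top with a bevelled ramp 15 mm long and 5 mm high at each end, so that a fingertip sliding along the row rides up the ramps and presses the blocks down. Fully home its top is 3 mm above the board's top face (33 mm above the bar top)
- block3 (a joint): how far block 3 has been pressed down, m: 0 = 5 mm proud of home, 0.005 = fully home, on a hard stop; it starts between 0 and 0.001. A tight fit: about 4 N of push moves it and it stays where it is left
- block4_top (a point): centre of the flat top of waxed, slippery walnut block 4 of the row (block 1 at the board's -y end, block 5 at its +y end); its y axis runs along the row, z up. The block is 28 mm wide across the row and 50 mm long: a flat 20 mm top with a bevelled ramp 15 mm long and 5 mm high at each end, so that a fingertip sliding along the row rides up the ramps and presses the blocks down. Fully home its top is 3 mm above the board's top face (33 mm above the bar top)
- block4 (a joint): how far block 4 has been pressed down, m: 0 = 5 mm proud of home, 0.005 = fully home, on a hard stop; it starts between 0 and 0.001. A tight fit: about 4 N of push moves it and it stays where it is left
- block5_top (a point): centre of the flat top of waxed, slippery walnut block 5 of the row (block 1 at the board's -y end, block 5 at its +y end); its y axis runs along the row, z up. The block is 28 mm wide across the row and 50 mm long: a flat 20 mm top with a bevelled ramp 15 mm long and 5 mm high at each end, so that a fingertip sliding along the row rides up the ramps and presses the blocks down. Fully home its top is 3 mm above the board's top face (33 mm above the bar top)
- block5 (a joint): how far block 5 has been pressed down, m: 0 = 5 mm proud of home, 0.005 = fully home, on a hard stop; it starts between 0 and 0.001. A tight fit: about 4 N of push moves it and it stays where it is left
- green_tag: flat, fixed green square tag, 34 mm, 2 mm thick, on the board just past one end of the row of blocks (about 60 mm beyond the centre of the last block, either end; it marks the end to start from); origin at the centre of its underside
- orange_tag: flat, fixed orange square tag, 34 mm, 2 mm thick, on the board just past one end of the row of blocks (about 60 mm beyond the centre of the last block, the other end; it marks the end to finish at); origin at the centre of its underside
- tape_mid (a point): yellow tape measure standing loose on the board, 34 by 60 mm, 52 mm high, on the inner side of the curve; point at its middle. Leave alone
- can_mid (a point): black spray can standing loose on the bar top beyond the board's -y end, 60 mm diameter, 180 mm high; point half-way up. Leave alone
- jar_mid (a point): glass jar standing loose on the bar top past the board's +x long side, 56 mm diameter, 70 mm high; point half-way up. Leave alone
- driver_grip (a point): red-handled screwdriver lying loose on the bar top at the board's -x long side; point at the middle of its handle. Leave alone

How it is judged:
By the outcome, as a careful person would: the job done as asked, in the order asked, and still so for the second after the job is handed in, with the robot touching nothing.
It also fails if it takes over 48 s, if anything falls off the work surface, if the arm or the gripper's body presses on something with over 40 N, if the wrist force passes 120 N, or if a joint passes its speed limit or range.

## Working session

There is one attempt and no reset: what is moved stays moved. The work goes in short steps, Python scripts to look and compute and a shell command to move; the robot and the scene stay as the last step left them, time stands still between calls to the robot, and variables do not carry over. Pictures are saved under pics/ and viewed, about 8 in all and at most 12, crops included, and the job is handed in when it is done.

```bash
mkdir -p pics; python3 - <<'E'
from workcell import env, grab_frame, camera_params
import cv2, numpy as np
s=env.state();print(s['time_s'],s['ee_pos'],s['ee_rot'],s['force'],s['gripper_width'])
for n in("top","side"):
    im=grab_frame(n);cv2.imwrite(f"pics/{n}0.png",im[:,:,::-1])
    print(camera_params(n))
E
```

```text
0.0 [219.88414754 530.75538659 213.12765591] [-1.79899975e+02 -1.65876532e-03  1.57496361e+02] [-0.11591906  0.65126725  0.76570183] 91.2234193558394
{'K': array([[413.82270545,   0.        , 320.3022174 ],
       [  0.        , 413.82270545, 194.8954824 ],
       [  0.        ,   0.        ,   1.        ]]), 'rvec': array([ 1.91032288, -2.28955183,  0.26373629]), 'tvec': array([ 84.51839198, 598.24992399, 839.9325257 ])}
{'K': array([[418.57375144,   0.        , 322.1925464 ],
       [  0.        , 418.57375144, 206.03879258],
       [  0.        ,   0.        ,   1.        ]]), 'rvec': array([ 2.3590988 , -0.34730065,  0.16266202]), 'tvec': array([-551.70921852,  171.60084561,  942.32851258])}
```

View pics/top0.png

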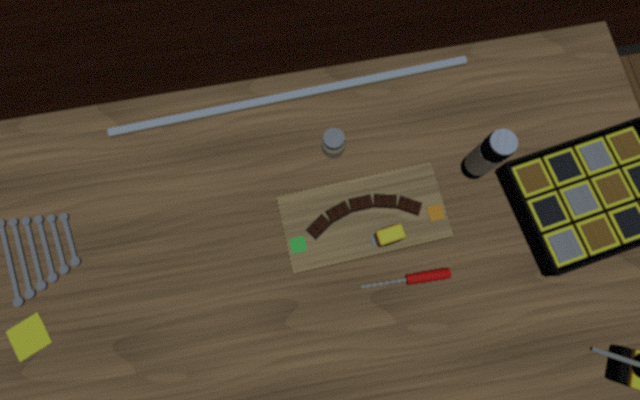

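View pics/side0.png

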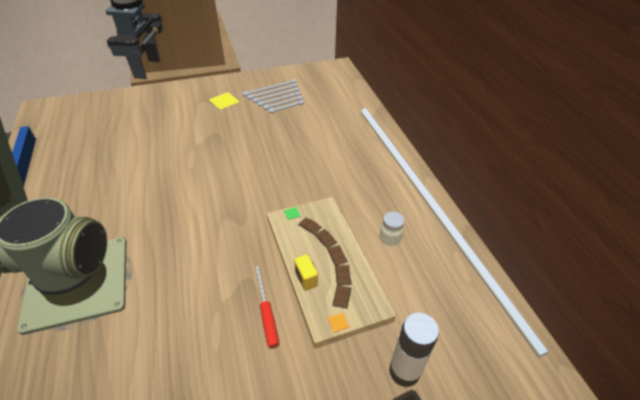

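```bash
cat >h.py <<'E'
import numpy as np, cv2
from workcell import env, grab_frame, camera_params, spotter
def proj(P,c,wrist=False):
    P=np.asarray(P,float).reshape(-1,3)
    if not wrist: return cv2.projectPoints(P,c['rvec'],c['tvec'],c['K'],None)[0].reshape(-1,2)
    return cv2.fisheye.projectPoints(P.reshape(-1,1,3),np.float64(c['rvec']).reshape(3,1),np.float64(c['tvec']).reshape(3,1),c['K'],np.zeros(4))[0].reshape(-1,2)
def arc(p,R=200):
    # p: arc centre x,y, mid angle(deg): blocks at angle phi + k*dth ; yields centre, tangent dir angle, k=0 -> -y end (block1)
    cx,cy,phi=p; d=2*np.arcsin(28/R); out=[]
    for k in range(5):
        a=np.deg2rad(phi)+(k-2)*d
        out.append((cx+R*np.cos(a),cy+R*np.sin(a),a+np.pi/2))
    return out
def blockpts(x,y,t,up=5.):
    u=np.array([np.cos(t),np.sin(t)]);v=np.array([-u[1],u[0]]);P=[]
    for L,z in((25,30),(25,28+up),(10,33+up)):
        for a in(-L,L):
            for b in(-14,14): P.append([*(np.array([x,y])+a*u+b*v),max(z,30)])
    return np.array(P)
def render(p,c,wrist=False,S=4,up=5.):
    m=np.zeros((400*S,640*S),np.uint8)
    for b in arc(p):
        q=proj(blockpts(*b,up),c,wrist); h=cv2.convexHull(np.float32((q+.5)*S-.5)).round().astype(np.int32)
        cv2.fillConvexPoly(m,h,1)
    return cv2.resize(m.astype(np.float32),(640,400),interpolation=cv2.INTER_AREA)
def ray(px,c,z):
    R=cv2.Rodrigues(c['rvec'])[0];d=R.T@(np.linalg.inv(c['K'])@[*px,1]);o=-R.T@c['tvec']
    return o+d*(z-o[2])/d[2]
E
cat >fit.py <<'E'
from h import *
from scipy.optimize import minimize
T={}
for n in("top","side"):
    im=cv2.imread(f"pics/{n}0.png").astype(float); c=camera_params(n)
    box=(slice(180,250),slice(295,430)) if n=="top" else (slice(205,320),slice(285,360))
    V=im.max(2); d=np.zeros((400,640)); 
    soft=np.clip((100-V)/45,0,1) if n=="top" else np.clip((130-V)/60,0,1)
    d[box]=soft[box]; T[n]=(d,c); print(n,d.sum(), np.percentile(V[box],[2,10,50]))
ctr=lambda n,px:ray(px,T[n][1],35)
for n,L in(("top",[(318,227),(338,211),(361,203),(385,201),(410,205),(298,244),(436,213)]),("side",[(311,227),(325,239),(337,255),(343,275),(343,297),(292,214),(339,323)])):
    print(n,np.round([ctr(n,p)[:2] for p in L],0).tolist())
for nm in(["top"],["side"],["top","side"]):
    def cost(p):
        s=0
        for n in nm:
            d,c=T[n]; s+=((cv2.GaussianBlur(render(p,c),(0,0),.7)-cv2.GaussianBlur(d,(0,0),.5))**2).sum()/d.sum()
        return s
    P=np.array([ctr("top",(318,227)),ctr("top",(361,203)),ctr("top",(410,205))])[:,:2]
    # initial: centre from mid block, away along the chord normal
    ch=P[0]-P[2];ch/=np.linalg.norm(ch);nrm=np.array([ch[1],-ch[0]]) 
    phi=np.degrees(np.arctan2(nrm[1],nrm[0]));c0=P[1]-200*nrm
    best=min((minimize(cost,[*(c0+[dx,dy]),phi],method="Nelder-Mead",options=dict(initial_simplex=[[*(c0),phi],[*(c0+[8,0]),phi],[*(c0+[0,8]),phi],[*c0,phi+4]],xatol=.05,fatol=1e-4)) for dx,dy in[(0,0)]),key=lambda r:r.fun)
    print(nm,best.x.round(2),best.fun); 
    for b in arc(best.x): print(np.round([b[0],b[1],np.degrees(b[2])],1))
E
python3 fit.py; python3 - <<'E'
from h import *
for q in("can_mid","tape_mid","jar_mid"):
    for n in("top","side"):
        r=spotter.look_for(q,n)[:1]; print(q,n,[(x['box'],x['conf']) for x in r])
E
```

```text
top 1642.0222222222224 [ 45.  53. 111.]
side 386.06666666666666 [106. 115. 202.]
top [[540.0, -7.0], [568.0, -58.0], [576.0, -113.0], [571.0, -168.0], [552.0, -221.0], [510.0, 43.0], [523.0, -275.0]]
side [[542.0, -19.0], [564.0, -65.0], [576.0, -118.0], [571.0, -174.0], [553.0, -226.0], [509.0, 36.0], [526.0, -281.0]]
['top'] [ 377.46 -122.09    2.86] 0.03848353221843221
[ 551.8 -220.1   60.7]
[ 572.1 -167.9   76.8]
[ 577.2 -112.1   92.9]
[566.6 -57.1 109. ]
[541.2  -7.2 125.1]
['side'] [ 376.03 -125.75    3.5 ] 1.5013814815532125
[ 551.5 -221.8   61.3]
[ 571.2 -169.4   77.4]
[ 575.7 -113.5   93.5]
[564.4 -58.7 109.6]
[538.5  -9.1 125.7]
['top', 'side'] [ 376.87 -125.43    3.63] 1.5698007334334405
[ 552.5 -221.1   61.4]
[ 572.2 -168.6   77.5]
[ 576.5 -112.8   93.6]
[565.1 -57.9 109.7]
[539.   -8.4 125.8]
can_mid top [([463.9, 131.1, 55.2, 48.5], 0.56)]
can_mid side [([387.0, 312.0, 52.0, 74.6], 0.92)]
tape_mid top [([369.1, 225.1, 35.9, 20.2], 0.8)]
tape_mid side [([298.1, 254.6, 20.6, 35.5], 0.71)]
jar_mid top [([322.1, 125.3, 25.8, 32.5], 0.88)]
jar_mid side [([382.1, 210.3, 24.4, 32.0], 0.94)]
```

```bash
python3 - <<'E'
from h import *
t,s=camera_params("top"),camera_params("side")
# can: fit upright cylinder hull boxes in both views
from scipy.optimize import least_squares
def box(x,y,c,r,h):
    a=np.linspace(0,6.283,40);P=[[x+r*np.cos(k),y+r*np.sin(k),z] for z in(0,h) for k in a];q=proj(P,c);return np.r_[q.min(0),q.max(0)]
for nm,bt,bs,r,h in(("can",[463.9,131.1,55.2,48.5],[387,312,52,74.6],30,180),("jar",[322.1,125.3,25.8,32.5],[382.1,210.3,24.4,32],28,70)):
    f=lambda b:np.r_[b[0],b[1],b[0]+b[2],b[1]+b[3]]
    for cc in([(t,bt)],[(s,bs)]):
        r_=least_squares(lambda p:np.concatenate([box(*p,c,r,h)-f(b) for c,b in cc]),[600,-300]);print(nm,r_.x.round(),r_.fun.round(1))
p=(377,-123.5,3.2);d=np.degrees(2*np.arcsin(.14))
for a in np.arange(2*d+18,-2*d-18,-6): 
    k=np.deg2rad(p[2]+a);print(round(a,1),round(p[0]+200*np.cos(k),1),round(p[1]+200*np.sin(k),1),round(p[2]+a+90,1))
E
python3 -m jog '0 0 0 2.4 -2.4 -0.5 0; 0 0 0 4 -5 -1.0 0; 0 0 0 6 -7.5 -1.5 0; 0 0 -2 8 -10 -2 0; 0 0 -4 9.6 -12.4 -2.4 0' 10
```

```text
can [ 615. -400.] [-2.9 -1.9  2.4  2.1]
can [ 619. -398.] [ 0.4 -1.  -0.3  1.1]
jar [731. -81.] [ 0.5 -0.2 -0.5  0.2]
jar [738. -74.] [-1.3 -2.1  1.2  1.9]
50.2 496.3 37.0 143.4
44.2 512.4 23.7 137.4
38.2 527.0 8.7 131.4
32.2 540.0 -7.7 125.4
26.2 551.3 -25.3 119.4
20.2 560.6 -44.1 113.4
14.2 567.9 -63.7 107.4
8.2 573.1 -84.0 101.4
2.2 576.1 -104.7 95.4
-3.8 577.0 -125.6 89.4
-9.8 575.7 -146.5 83.4
-15.8 572.2 -167.2 77.4
-21.8 566.5 -187.3 71.4
-27.8 558.8 -206.8 65.4
-33.8 549.1 -225.3 59.4
-39.8 537.5 -242.8 53.4
-45.8 524.2 -258.9 47.4
time_s: 1.02
ee_pos: [412.0, 287.6, 166.3]
ee_rot: [179.9, 0.0, 137.2]
force: [0.8, -0.4, -0.1]
gripper_width: 44.0
```

```bash
python3 -m jog '0 0 0 0.8 -2 0 0; 0 0 0 1.6 -4 0 0; 0 0 0 2.4 -6 0 0; 0 0 0 3.2 -8 0 0; 0 0 0 3.6 -9 -0.5 0' 10; python3 - <<'E'
from h import *
c=camera_params("wrist");s=env.state();im=grab_frame("wrist")[:,:,::-1].copy()
print(s['time_s'],s['ee_pos'],s['ee_rot'],s['force'],s['gripper_width']);print(c)
np.savez("w1.npz",im=im,K=c['K'],rvec=c['rvec'],tvec=c['tvec'])
for b in arc((377,-123.5,3.2)):
    q=proj(blockpts(*b),c,True); cv2.polylines(im,[cv2.convexHull(q.round().astype(np.int32))],1,(0,255,0),1)
cv2.imwrite("pics/w1.png",im)
E
```

```text
time_s: 1.65
ee_pos: [502.5, 61.8, 154.7]
ee_rot: [179.9, 0.1, 137.4]
force: [0.7, 0.8, -0.7]
gripper_width: 0.6
1.65 [502.50182283  61.81598601 154.6962992 ] [1.79875954e+02 1.32361987e-01 1.37358006e+02] [ 0.6600956   0.81391203 -0.67434304] 0.5935944905154019
{'K': array([[309.70691629,   0.        , 318.19197294],
       [  0.        , 309.70691629, 198.2849094 ],
       [  0.        ,   0.        ,   1.        ]]), 'rvec': array([-2.66849961, -1.16775105, -0.1485141 ]), 'tvec': array([-388.06068908, -330.92203753,  249.64573854])}Traceback (most recent call last):
  File "<stdin>", line 6, in <module>
  File "h.py", line 6, in proj
    return cv2.fisheye.projectPoints(P.reshape(-1,1,3),np.float64(c['rvec']).reshape(3,1),np.float64(c['tvec']).reshape(3,1),c['K'],np.zeros(4))[0].reshape(-1,2)
           ~~~~~~~~~~~~~~~~~~~~~~~~~^^^^^^^^^^^^^^^^^^^^^^^^^^^^^^^^^^^^^^^^^^^^^^^^^^^^^^^^^^^^^^^^^^^^^^^^^^^^^^^^^^^^^^^^^^^^^^^^^^^^^^^^^^^^
cv2.error: OpenCV(4.12.0) /io/opencv/modules/calib3d/src/fisheye.cpp:83: error: (-215:Assertion failed) _tvec.getMat().isContinuous() && _rvec.getMat().isContinuous() in function 'projectPoints'
```

```bash
sed -i "s/np.float64(c\['rvec'\]).reshape(3,1),np.float64(c\['tvec'\]).reshape(3,1)/np.ascontiguousarray(c['rvec'],np.float64).ravel().copy(),np.ascontiguousarray(c['tvec'],np.float64).ravel().copy()/" h.py; python3 - <<'E'
from h import *
c=np.load("w1.npz");im=c['im'].copy()
for b in arc((377,-123.5,3.2)):
    q=proj(blockpts(*b),c,True); cv2.polylines(im,[cv2.convexHull(q.round().astype(np.int32))],1,(0,255,0),1)
cv2.imwrite("pics/w1.png",im)
E
```

```text
(no output)
```

View pics/w1.png

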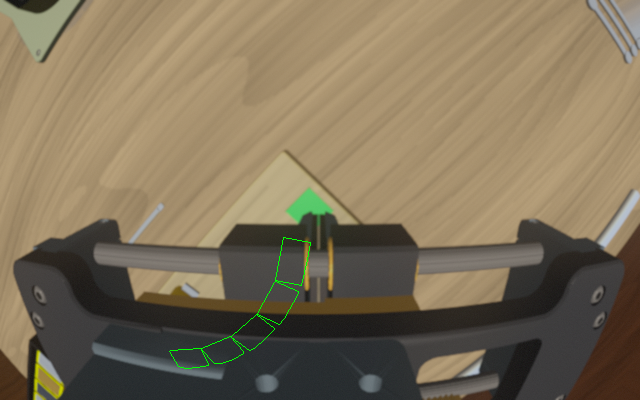

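```bash
python3 -m jog '0 0 0 0.2 -0.75 -1.2 0; 0 0 0 0.4 -1.5 -2.4 0; 0 0 0 0.4 -1.5 -3.8 0; 0 0 0 0.4 -1.5 -4.4 0; 0 0 0 0.4 -1.5 -4.4 0' 20; python3 - <<'E'
from h import *
s=env.state();print(s['time_s'],s['ee_pos'],s['ee_rot'],s['force'])
im=grab_frame("side");cv2.imwrite("pics/s1.png",cv2.resize(im[160:350,240:420],None,fx=4,fy=3.1)[:,:,::-1])
print(env.state()['ee_pos'],env.state()['force'])
E
```

```text
time_s: 2.33
ee_pos: [510.4, 27.0, 43.4]
ee_rot: [-179.9, -0.1, 137.5]
force: [0.4, 0.4, 1.0]
gripper_width: 0.9
2.325 [510.44027457  27.01398641  43.4134787 ] [-1.79940596e+02 -7.41905891e-02  1.37521822e+02] [0.36369108 0.38399834 1.03430554]
[511.27209354  27.03377146  44.33449216] [-0.42166964  0.01440201  0.63242627]
```

View pics/s1.png

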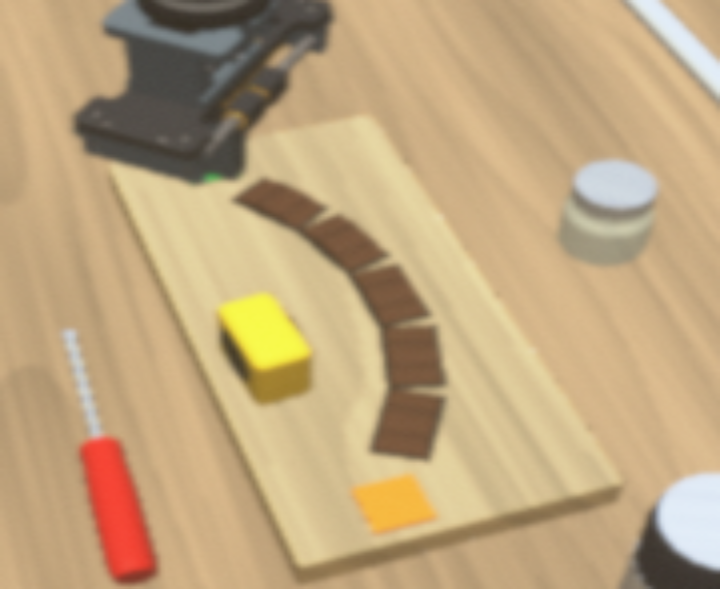

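```bash
g(){ grep -E "pos|force" | tr '\n' ' '; echo; }
python3 -m jog '0 0 0 0 0 -0.2 0; 0 0 0 0 0 -0.36 0; 0 0 0 0 0 -0.36 0' | g
python3 -m jog '0 0 0 0 0 -0.02 0; 0 0 0 0 0 -0.02 0' | g
python3 -m jog '0 0 0 0 0 -0.02 0; 0 0 0 0 0 -0.02 0' | g
```

```text
ee_pos: [510.9, 26.7, 35.0] force: [1.7, -0.1, -1.1] 
ee_pos: [511.0, 26.6, 34.5] force: [0.2, -0.3, -0.2] 
ee_pos: [510.9, 26.6, 33.9] force: [0.2, 0.2, -0.1]
```

```bash
g(){ grep -E "pos|force" | tr '\n' ' '; echo; }
python3 -m jog '0 0 0 0 0 -0.02 0; 0 0 0 0 0 -0.02 0' | g
python3 -m jog '0 0 0 0 0 -0.02 0; 0 0 0 0 0 -0.02 0' | g
python3 -m jog '0 0 0 0 0 -0.02 0; 0 0 0 0 0 -0.02 0' | g
python3 -m jog '0 0 0 0 0 -0.02 0; 0 0 0 0 0 -0.02 0' | g
```

```text
ee_pos: [510.8, 26.6, 33.4] force: [-0.7, -0.5, 0.6] 
ee_pos: [510.8, 26.6, 32.8] force: [-0.7, 0.5, -0.0] 
ee_pos: [510.8, 26.6, 32.3] force: [-1.4, 0.7, 0.1] 
ee_pos: [510.9, 26.6, 32.3] force: [-1.4, 0.4, 4.7]
```

```bash
python3 - <<'E'
import numpy as np
th=48.3
for c in range(12):
    P=lambda t:200/25*np.array([np.cos(np.deg2rad(t)),np.sin(np.deg2rad(t))])
    print(round(th,1),"; ".join("0 0 %.1f %.2f %.2f 0 0"%(-.3*k,*(P(th-1.5*k)-P(th))) for k in range(1,6))); th-=7.5
E
python3 -m jog '0 0 0 0 0 0.02 0; 0 0 0 0 0 0.04 0'
python3 - <<'E'
from h import *
print(camera_params("top")['K'][0,0], env.state()['ee_pos'])
E
```

```text
48.3 0 0 -0.3 0.15 -0.14 0 0; 0 0 -0.6 0.31 -0.29 0 0; 0 0 -0.9 0.45 -0.44 0 0; 0 0 -1.2 0.60 -0.59 0 0; 0 0 -1.5 0.73 -0.75 0 0
40.8 0 0 -0.3 0.13 -0.16 0 0; 0 0 -0.6 0.27 -0.32 0 0; 0 0 -0.9 0.39 -0.49 0 0; 0 0 -1.2 0.51 -0.66 0 0; 0 0 -1.5 0.63 -0.84 0 0
33.3 0 0 -0.3 0.11 -0.18 0 0; 0 0 -0.6 0.22 -0.36 0 0; 0 0 -0.9 0.32 -0.54 0 0; 0 0 -1.2 0.42 -0.72 0 0; 0 0 -1.5 0.52 -0.91 0 0
25.8 0 0 -0.3 0.09 -0.19 0 0; 0 0 -0.6 0.17 -0.38 0 0; 0 0 -0.9 0.25 -0.58 0 0; 0 0 -1.2 0.32 -0.77 0 0; 0 0 -1.5 0.39 -0.97 0 0
18.3 0 0 -0.3 0.06 -0.20 0 0; 0 0 -0.6 0.12 -0.40 0 0; 0 0 -0.9 0.17 -0.60 0 0; 0 0 -1.2 0.22 -0.81 0 0; 0 0 -1.5 0.26 -1.01 0 0
10.8 0 0 -0.3 0.04 -0.21 0 0; 0 0 -0.6 0.07 -0.41 0 0; 0 0 -0.9 0.09 -0.62 0 0; 0 0 -1.2 0.11 -0.83 0 0; 0 0 -1.5 0.13 -1.04 0 0
3.3 0 0 -0.3 0.01 -0.21 0 0; 0 0 -0.6 0.01 -0.42 0 0; 0 0 -0.9 0.01 -0.63 0 0; 0 0 -1.2 0.00 -0.84 0 0; 0 0 -1.5 -0.01 -1.05 0 0
-4.2 0 0 -0.3 -0.02 -0.21 0 0; 0 0 -0.6 -0.04 -0.42 0 0; 0 0 -0.9 -0.07 -0.62 0 0; 0 0 -1.2 -0.10 -0.83 0 0; 0 0 -1.5 -0.14 -1.04 0 0
-11.7 0 0 -0.3 -0.05 -0.20 0 0; 0 0 -0.6 -0.10 -0.41 0 0; 0 0 -0.9 -0.15 -0.61 0 0; 0 0 -1.2 -0.21 -0.81 0 0; 0 0 -1.5 -0.28 -1.01 0 0
-19.2 0 0 -0.3 -0.07 -0.20 0 0; 0 0 -0.6 -0.15 -0.39 0 0; 0 0 -0.9 -0.23 -0.58 0 0; 0 0 -1.2 -0.32 -0.78 0 0; 0 0 -1.5 -0.41 -0.96 0 0
-26.7 0 0 -0.3 -0.10 -0.19 0 0; 0 0 -0.6 -0.20 -0.37 0 0; 0 0 -0.9 -0.30 -0.55 0 0; 0 0 -1.2 -0.41 -0.73 0 0; 0 0 -1.5 -0.53 -0.90 0 0
-34.2 0 0 -0.3 -0.12 -0.17 0 0; 0 0 -0.6 -0.24 -0.34 0 0; 0 0 -0.9 -0.37 -0.51 0 0; 0 0 -1.2 -0.51 -0.67 0 0; 0 0 -1.5 -0.64 -0.83 0 0
time_s: 4.5
ee_pos: [510.9, 26.6, 32.7]
ee_rot: [180.0, -0.0, 137.5]
force: [0.6, 0.6, -0.2]
gripper_width: 0.4
413.8227054499495 [510.86937969  26.60081185  32.71059254]
```

```bash
g(){ grep -E "pos|force" | tr '\n' ' '; echo; }
python3 -m jog '0 0 -0.3 0.15 -0.14 0 0; 0 0 -0.6 0.31 -0.29 0 0; 0 0 -0.9 0.45 -0.44 0 0' | g
python3 -m jog '0 0 -0.3 0.15 -0.15 0 0; 0 0 -0.6 0.28 -0.31 0 0' | g
python3 -m jog '0 0 -0.3 0.13 -0.16 0 0; 0 0 -0.6 0.27 -0.32 0 0' |g
python3 -m jog '0 0 -0.3 0.12 -0.17 0 0; 0 0 -0.6 0.24 -0.34 0 0' |g
```

```text
ee_pos: [522.0, 15.7, 33.0] force: [-3.0, 2.0, 4.2] 
ee_pos: [530.0, 7.5, 33.2] force: [-0.0, 1.8, 4.2] 
ee_pos: [536.4, -0.4, 33.3] force: [-1.7, 1.9, 6.0] 
ee_pos: [542.4, -8.9, 33.3] force: [-1.7, 3.5, 6.5]
```

```bash
g(){ grep -E "pos|force" | tr '\n' ' '; echo; }
python3 -m jog '0 0 0 0 0 -0.01 0; 0 0 0 0 0 -0.012 0' | g
python3 -m jog '0 0 0 0 0 0 0' | g
```

```text
ee_pos: [542.9, -9.4, 33.3] force: [-0.9, 0.4, 6.9] 
ee_pos: [542.9, -9.4, 33.2] force: [-0.9, 0.1, 6.0]
```

```bash
g(){ grep -E "pos|force" | tr '\n' ' '; echo; }
python3 -m jog '0 0 0 0 0 -0.01 0; 0 0 0 0 0 -0.02 0' | g
python3 -m jog '0 0 0 0 0 0 0' | g
```

```text
ee_pos: [542.9, -9.4, 33.2] force: [-3.2, 0.0, 12.0] 
ee_pos: [542.9, -9.4, 33.2] force: [-2.3, 0.1, 9.4]
```

```bash
g(){ grep -E "pos|force" | tr '\n' ' '; echo; }
python3 -m jog '0 0 -0.3 0.11 -0.18 0.01 0; 0 0 -0.6 0.22 -0.36 0.01 0; 0 0 -0.9 0.32 -0.54 0.01 0' | g
python3 -m jog '0 0 -0.3 0.10 -0.18 0 0; 0 0 -0.6 0.20 -0.37 0 0' | g
python3 -m jog '0 0 -0.3 0.09 -0.19 0 0; 0 0 -0.6 0.17 -0.38 0 0; 0 0 -0.9 0.25 -0.58 0 0' | g
python3 -m jog '0 0 -0.3 0.07 -0.19 0 0; 0 0 -0.6 0.14 -0.39 0 0' | g
python3 -m jog '0 0 -0.3 0.06 -0.20 0 0' | g
```

```text
ee_pos: [550.3, -21.8, 33.2] force: [-3.5, 5.3, 9.3] 
ee_pos: [555.1, -30.8, 33.1] force: [-1.8, 4.3, 7.3] 
ee_pos: [562.2, -45.9, 33.2] force: [-1.4, 3.3, 7.6] 
ee_pos: [565.7, -55.7, 33.2] force: [-2.2, 4.1, 8.1] 
ee_pos: [567.2, -60.6, 33.2] force: [-1.3, 4.2, 7.5]
```

```bash
g(){ grep -E "pos|rot|force" | tr '\n' ' '; echo; }
python3 -m jog '0 0 -0.3 0.06 -0.20 0 0; 0 0 -0.6 0.12 -0.40 0 0; 0 0 -0.9 0.17 -0.60 0 0; 0 0 -1.2 0.22 -0.81 0 0; 0 0 -1.5 0.26 -1.01 0 0' | g
python3 -m jog '0 0 -0.3 0.04 -0.21 0 0; 0 0 -0.6 0.07 -0.41 0 0; 0 0 -0.9 0.09 -0.62 0 0' | g
python3 -m jog '0 0 -0.3 0.02 -0.21 0 0; 0 0 -0.6 0.04 -0.42 0 0' | g
python3 -m jog '0 0 -0.3 0.01 -0.21 0 0' | g
```

```text
ee_pos: [573.6, -85.6, 33.0] ee_rot: [179.9, -0.0, 99.9] force: [-0.5, 3.9, 3.9] 
ee_pos: [576.2, -101.6, 33.2] ee_rot: [179.8, 0.0, 95.4] force: [-0.6, 3.4, 6.9] 
ee_pos: [577.2, -112.1, 33.3] ee_rot: [179.8, 0.0, 92.4] force: [-0.2, 3.5, 7.2] 
ee_pos: [577.4, -117.4, 33.3] ee_rot: [179.8, -0.0, 90.9] force: [0.1, 3.4, 7.2]
```

```bash
g(){ grep -E "pos|rot|force" | tr '\n' ' '; echo; }
python3 -m jog '0 0 -0.3 0 -0.21 0 0; 0 0 -0.6 0 -0.42 0 0; 0 0 -0.9 -0.01 -0.63 0 0; 0 0 -1.2 -0.02 -0.84 0 0; 0 0 -1.5 -0.04 -1.05 0 0' | g
python3 -m jog '0 0 -0.3 -0.02 -0.21 0 0; 0 0 -0.6 -0.05 -0.42 0 0; 0 0 -0.9 -0.09 -0.62 0 0' | g
python3 -m jog '0 0 -0.3 -0.04 -0.21 0 0; 0 0 -0.6 -0.08 -0.41 0 0; 0 0 -0.9 -0.13 -0.61 0 0' | g
```

```text
ee_pos: [576.4, -143.6, 32.9] ee_rot: [179.8, -0.0, 83.4] force: [-0.1, 3.1, 7.3] 
ee_pos: [574.4, -159.4, 33.3] ee_rot: [179.8, -0.0, 78.9] force: [0.7, 3.3, 7.4] 
ee_pos: [571.1, -174.6, 33.3] ee_rot: [179.8, -0.0, 74.4] force: [0.3, 3.2, 6.8]
```

```bash
g(){ grep -E "time|pos|rot|force" | tr '\n' ' '; echo; }
python3 -m jog '0 0 -0.3 -0.06 -0.20 0 0; 0 0 -0.6 -0.12 -0.40 0 0; 0 0 -0.9 -0.18 -0.60 0 0; 0 0 -1.2 -0.25 -0.80 0 0; 0 0 -1.5 -0.33 -0.99 0 0' | g
python3 -m jog '0 0 -0.3 -0.08 -0.19 0 0; 0 0 -0.6 -0.17 -0.38 0 0; 0 0 -0.9 -0.26 -0.57 0 0' | g
python3 -m jog '0 0 -0.3 -0.10 -0.19 0 0; 0 0 -0.6 -0.20 -0.37 0 0; 0 0 -0.9 -0.30 -0.55 0 0' | g
python3 -m jog '0 0 0 0 0 0 0' | g
```

```text
time_s: 11.12 ee_pos: [562.8, -199.5, 33.1] ee_rot: [179.8, -0.0, 66.9] force: [1.9, 3.8, 7.9] 
time_s: 11.5 ee_pos: [556.2, -213.9, 33.3] ee_rot: [179.8, -0.0, 62.4] force: [1.5, 4.0, 6.6] 
time_s: 11.88 ee_pos: [548.7, -227.6, 33.3] ee_rot: [179.8, -0.1, 57.9] force: [0.8, 3.0, 7.0] 
time_s: 12.0 ee_pos: [548.4, -228.1, 33.3] ee_rot: [179.8, -0.0, 57.9] force: [0.3, 1.4, 7.5]
```

```bash
g(){ grep -E "time|pos|rot|force" | tr '\n' ' '; echo; }
python3 -m jog '0 0 -0.3 -0.12 -0.20 0.02 0; 0 0 -0.6 -0.26 -0.5 0.08 0; 0 0 -0.6 -0.5 -0.9 0.1 0; 0 0 -0.6 -0.75 -1.35 0.1 0; 0 0 -0.6 -0.95 -1.8 0.1 0' | g
python3 -m jog '0 0 0 0 0 1 0; 0 0 0 0 0 3 0; 0 0 0 0 0 5 0; 0 0 0 -2 0 7 0; 0 0 0 -4 0 8 0' | g
python3 -m jog '0 0 0 -2 1 0 0; 0 0 0 -4 2 0 0; 0 0 0 -4 2 0 0' | g
python3 - <<'E'
from h import *
for n in("top","side"):
    im=grab_frame(n);cv2.imwrite(f"pics/{n}1.png",im[:,:,::-1])
a,b=cv2.imread("pics/side0.png"),cv2.imread("pics/side1.png")
cr=lambda i:cv2.resize(i[190:340,240:380],None,fx=2.8,fy=3.9,interpolation=cv2.INTER_CUBIC)
cv2.imwrite("pics/cmp.png",np.hstack([cr(a),cr(b)]))
for q in("can_mid","tape_mid","jar_mid","driver_grip"):
    for n in("top","side"):
        r=spotter.look_for(q,n)[:1]; print(q,n,[(x['box'],x['conf']) for x in r])
E
```

```text
time_s: 12.62 ee_pos: [522.8, -272.9, 34.6] ee_rot: [-180.0, 0.0, 55.0] force: [0.6, -0.3, -1.0] 
time_s: 13.25 ee_pos: [424.3, -272.8, 236.2] ee_rot: [179.8, 0.0, 55.0] force: [0.2, -0.6, 0.2] 
time_s: 13.62 ee_pos: [321.2, -220.4, 234.3] ee_rot: [-180.0, 0.0, 54.9] force: [0.7, -0.3, 0.5] 
can_mid top [([461.7, 128.5, 55.2, 51.3], 0.73)]
can_mid side [([385.9, 310.2, 52.3, 76.5], 0.66)]
tape_mid top [([372.1, 225.3, 32.7, 20.7], 0.56)]
tape_mid side [([293.8, 253.0, 21.1, 38.8], 0.96)]
jar_mid top [([323.3, 126.2, 21.6, 32.5], 0.86)]
jar_mid side [([382.8, 211.1, 21.6, 35.8], 0.84)]
driver_grip top [([366.0, 265.5, 85.2, 20.7], 0.56)]
driver_grip side [([260.5, 284.4, 16.1, 62.7], 0.75)]
```

View pics/cmp.png

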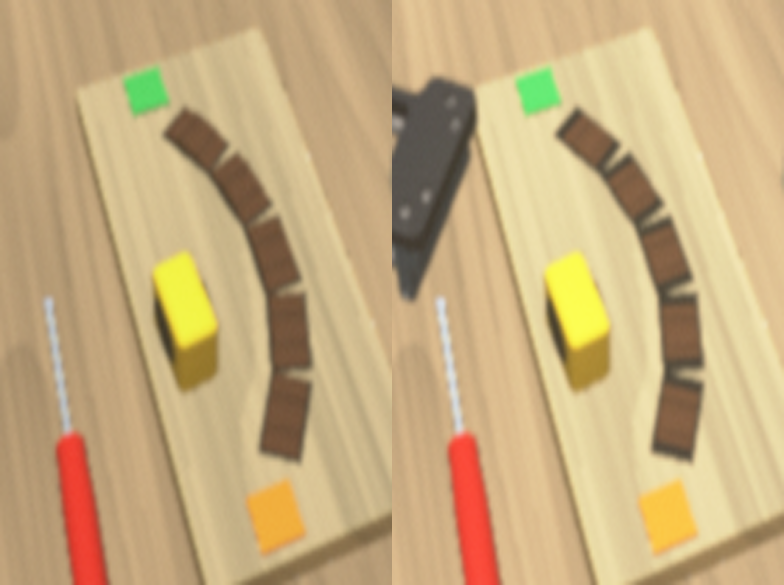

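The before/after crop shows all five blocks sunk by the same amount, with dark recesses at their ends. The tape measure and screwdriver sit in the same places, and the hand is clear.

```bash
python3 -c "
from workcell import env
print(env.state()['qvel'],env.state()['force']);print(env.job_done())"
```

```text
[-0.11427807 -0.35423603  0.31522178 -0.05956817 -0.04043599  0.04622673] [0.50836424 0.02840696 0.41621167]
the job is handed in; nothing more can be done
None
```

I ran the shut fingertip along the curved row from the green tag to the orange tag, pressing blocks 5, 4, 3, 2 and 1 in that order. The job was handed in at about 14 s of the 48 s allowed.

**Height check:** a light touch on the green tag at the start, about 5 N, read 32.3 mm against the known 32 mm. I set the pressing height from that.

**Blocks home:** the tip read 33.2–33.3 mm over every block top, against 33 mm expected for home. The pressing force was about 6–9 N. On block 5 I pushed a little harder, to a peak reading of 12 N, and it did not sink further, so it was on its stop. I did not repeat that push on blocks 4 to 1; for those I rely on the same height and force readings.

**Final check:** the side picture shows all five blocks sunk equally. The tape measure and screwdriver look unmoved in it. The network's boxes for the can, jar and tape measure agree with those from the start to within about 5 pixels. The hand was clear and read no contact force.

**What I could not check:** the wrist camera's view of the blocks was hidden by the gripper. The block positions therefore come from the top and side cameras, whose fits agreed to within 4 mm.

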